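Take the vial basket off the guarded deep hook and set it in its drain tray

TASK

Take the wire vial basket off the deep upturned hook of the drip stand, holding it by its grey grip and keeping it level: raise it past the hook's tip and draw it out under the guard, feeling gently so that neither hook nor guard is strained. Then set it down gently, flat inside the steel tray that it fits (the wider of the two), let go, and leave the other things on the bench alone.

Things in the scene. Friction and masses are not known exactly. Their poses are not given: they have to be found in the camera images.
- basket: Stainless wire basket with 12 small vials fixed in it, 0.30 to 0.48 kg. 90 (its x) x 110 (its y) x 45 mm high; origin at the centre of its underside, z up. Two wires at y = +-52 mm rise to the bail bar; a stem from the bar's middle carries the grip. It hangs freely on the hook by the bar; underside 25 mm above the bench. Symmetric under a half turn.
- bar (a point): Middle of the basket's bail bar: a round steel bar, 8 mm diameter, 104 mm long along the basket's y, 132 mm above the basket's underside. The hook carries it here.
- grip (a point): Centre of the basket's grey plastic grip, 83 mm straight above the bar: a block 12 mm thick (basket x) x 30 mm wide (basket y) x 34 mm high. Pinch it from above across its 12 mm thickness (along the hook's direction): fingers between the guard's tines then stay above the hook's tip, if they end no more than 22 mm below this point. Grip firmly (40 N or so).
- stand: Rigid steel drip stand fixed to the bench. Origin on the bench under the hook's valley; the hook points along its -x, the post (18 mm diameter, 245 mm high) is at x = +95 mm. Hook: one 10 mm round bar in the plane y = 0: arm from the post, shallow V valley, then the upturned finger. Keep the force on it well below 15 N. The basket's rim clears the arm whenever the bar is below the guard.
- valley (a point): Where the resting bar's axis lies in the hook's valley, 157 mm above the bench, on the stand's z axis.
- finger (a point): Fixed point on the axis of the hook's upturned finger, level with the resting bar: stand x = -17 mm, finger 12 mm thick, inner face at x = -11. The finger screws up and down: its round tip stands 26 to 54 mm above this point; that setting is not measured. Feel for it: held lightly outward, the finger pushes back on the bar until the bar has risen past the tip; or look.
- guard_post (a point): Fixed point on the post's axis, 205 mm above the bench, near the guard's clamp. The guard moves with the tip's setting: a fork with two level tines 8 mm wide at stand y = +-32 mm, reaching to x = -30 mm, open to -x. Its underside is always 14 mm above the tip: the 8 mm bar leaves only between tip and tines, 6 mm to spare. Lifting too far presses the bar on the tines.
- tray: The wider of two low steel drain trays, fixed to the bench: outside 126 (its x) x 106 (its y) x 26 mm high, walls 4 mm, inner floor 4 mm above the bench, inside 118 x 98 mm. Origin at the centre of its underside. The basket fits with its 110 mm side along the tray's x, either way round, 4 mm free on each side.
- narrow_tray: The narrower drain tray, fixed: 126 x 74 x 26 mm outside; the basket does not fit in it. Origin at the centre of its underside. The two trays may stand in either order.
- clear_bottle: Bystander: clear glass bottle, 80 mm diameter, 180 mm tall, origin under its centre.
- jar: Bystander: white jar, 48 mm diameter, 50 mm tall, origin under its centre.
- beaker: Bystander: glass beaker, 66 mm diameter, 75 mm tall, origin under its centre.
- vial_rack: Bystander: blue vial rack, 90 x 150 x 30 mm, origin under its centre.
- spatula: Bystander: spatula lying flat, 170 mm long, along its x.
- small_vial: Bystander: amber vial, 28 mm diameter, 45 mm tall, origin under its centre.
There are look-alikes about, which are no part of the job. Leave any purple look-alike of the basket alone. What is shaped like the tray but brown is not meant.

How it is judged:
By the outcome, as a careful person would: the job done as asked, in the order asked, and still so for the second after the job is handed in, with the robot touching nothing.
It also fails if it takes over 72 s, if anything falls off the work surface, if the arm or the gripper's body presses on something with over 40 N, if the wrist force passes 120 N, or if a joint passes its speed limit or range.

ROBOT

A 6-joint arm with a two-finger parallel gripper is mounted at the origin on the work surface. World frame = base frame: x ahead of the robot, y to its left, z up, the work surface at z = 0. Lengths are in m, angles in rad, forces in N, time in s.
With the tool pointing down it reaches from about 0.325 to 0.85 m from the base axis. Payload 15.5 kg.
Tool frame: the origin (TCP) lies at the centre of the arm's flange, where the gripper is bolted on; the fingertips stand 191 mm ahead of it and the grasp point (between the pads) lies 172 mm ahead of it; z points along the fingers, y is the direction in which the jaws open and shut (so a half turn about z gives the same grasp; the last joint's range is limited). The gripper opens to 91 mm and grips with 3 to 60 N. Pads are 32 mm wide; open, the fingers measure 118 mm over their backs; the gripper's body (76 mm by 178 mm) begins 60 mm behind the grasp point.
Start: joints at [1.121, 0.494, 1.345, -0, 1.302, -0.096], TCP at [0.217, 0.586, 0.405] pointing down, gripper open.
Joint ranges: [-2.91, 2.91], [-0.82, 2.16], [0.22, 2.67], [-1.22, 4.37], [0.12, 2.79], [-3.08, 3.08]. Speed limits (rad/s): [1.89, 1.89, 2.57, 3.01, 3.01, 3.01].

INTERFACE

Orientations are given as [roll, pitch, yaw] about the fixed x, y, z axes, in that order (R = Rz(yaw) Ry(pitch) Rx(roll)).
In Python, from cell import robot gives the robot as it stands.
- The arm moves only by the shell command python3 -m pendant 'ROWS' [FORCE]. ROWS is JSON, a list of rows, each a list of 3 entries, a list of its own where there are three numbers: the shift along the tool's x, y, z in m, then the turn, a rotation vector about the tool's x, y, z in rad, then the closure, from -1 (fully open) to 1 (shut). A call has 1 to 20 rows; each row shifts and turns the pose as measured when the row begins, along the tool's axes as they then stand; what a row does not reach is not made up. A row lasts 1/12 s, in which the tool goes at most 41.7 mm and 7.16 degrees, less where a joint would pass 70% of its speed; a pose out of reach is approached as far as the arm can. A call with a gripper value outside its range is refused whole. The fingers move at their own pace and stop on an object; FORCE is the grip in N (left out, the last holds). Time passes only in rows, so rows that do not move let the fingers close. It gives the time, the measured TCP pose, the force and the opening at its end, in the units of the state.
- robot.read_state(): the state, without advancing time (a new reading comes with each control period).
- robot.capture(name): name is "side" or "top"; returns the picture (400x640x3 uint8, red, green, blue); there is no depth.
- robot.calibration(name): a dict with "fx", "fy", "cx", "cy" (pixels), "R" (3x3) and "t" (3): a world point X has camera coordinates R X + t. Camera axes: x right, y down, z forward; pixel columns grow to the right and rows downward; lengths in m; the calibration is good to about 2 mm. A picture is of the moment at which its call begins. calibration takes no time and is no camera call.
- robot.sign_off(): hands the job in, once; it reports no verdict.
Trained networks look in the newest picture that a camera, given by its name, has taken for a name from the list of things; names that differ only in an ending like _2 or _b are one class to them, and where a whole thing is asked for, a point or a joint stands for the part that bears it (a point fixed in the world has none). Each returns a list of dicts, best first, with "conf" (0 to 1); they miss things now and then, are a little off and sometimes report something else, mostly with a low value. They report only what shows in the picture. A call takes as long as a camera call. They do not tell look-alikes from the thing itself.
- robot.spot_in(camera, target): "centre" ([x, y, z] in m, in world coordinates, good to about 4 mm: the middle of the surface that is visible of it).
- robot.trace(camera, target): "pixels" (400x640 bool, what is visible of it).
- robot.landmark_of(camera, target): "centre" ([x, y, z] in m, in world coordinates, good to about 4 mm: a listed point, or the origin of a listed thing).
The state is a dict: "t": time; "qpos": joint angles; "qd": joint speeds; "joint_torque": joint torques, N m; "ee_pos": TCP position; "ee_rot": TCP orientation; "force": force on the tool from outside, world axes, zero at the start; "torque": the same for the moment, N m; "opening": finger opening in m.
Only numpy, scipy, OpenCV 4.12 (cv2) and the standard library are available. Lean on these libraries where they do the work, as an engineer would, in place of code of your own. Each camera call takes 0.05 s, during which the arm holds its last target. There are 200 camera calls.

## Working session

There is one attempt and no reset: what is moved stays moved. The work goes in short steps, Python scripts to look and compute and a shell command to move; the robot and the scene stay as the last step left them, time stands still between calls to the robot, and variables do not carry over. Pictures are saved under pics/ and viewed, about 8 in all and at most 12, crops included, and the job is handed in when it is done.

```bash
mkdir -p pics; python3 - <<'E'
from cell import robot
import cv2,numpy as np
for c in("side","top"):
    im=robot.capture(c); cv2.imwrite(f"pics/{c}0.png",im[:,:,::-1])
    k=robot.calibration(c); print(c,k["fx"],np.round(-np.array(k["R"]).T@np.array(k["t"]),3),np.round(k["R"],2).tolist())
    for n in("basket","bar","grip","stand","valley","finger","guard_post","tray","narrow_tray"):
        print(c,n,[(np.round(d["centre"],3).tolist(),round(d["conf"],2)) for d in robot.landmark_of(c,n)][:3])
s=robot.read_state();print(s)
E
```

```text
side 442.1460558934362 [ 0.123 -0.649  0.774] [[0.83, -0.56, 0.01], [-0.35, -0.52, -0.78], [0.44, 0.64, -0.63]]
side basket [([0.5, 0.179, 0.031], 0.82), ([0.326, 0.108, 0.003], 0.74)]
side bar [([0.326, 0.108, 0.127], 0.82), ([0.498, 0.179, 0.153], 0.64)]
side grip [([0.326, 0.111, 0.214], 0.92), ([0.498, 0.184, 0.244], 0.84)]
side stand [([0.42, 0.033, 0.002], 0.44)]
side valley [([0.499, 0.181, 0.156], 0.73)]
side finger [([0.504, 0.163, 0.154], 0.67)]
side guard_post [([0.475, 0.274, 0.208], 0.65)]
side tray [([0.626, -0.38, 0.004], 0.67), ([0.446, -0.309, 0.001], 0.57)]
side narrow_tray [([0.498, -0.1, 0.002], 0.76)]
top 370.89845524328774 [ 0.404 -0.03   1.002] [[0.01, -1.0, -0.03], [-0.98, -0.0, -0.17], [0.17, 0.03, -0.98]]
top basket [([0.321, 0.11, -0.002], 0.9), ([0.499, 0.174, 0.028], 0.56)]
top bar [([0.5, 0.181, 0.155], 0.9), ([0.319, 0.108, 0.129], 0.9)]
top grip [([0.498, 0.182, 0.242], 0.94), ([0.326, 0.114, 0.218], 0.83)]
top stand [([0.502, 0.178, -0.001], 0.97), ([0.501, 0.18, 0.242], 0.41)]
top valley [([0.502, 0.181, 0.154], 0.74)]
top finger [([0.504, 0.165, 0.1
[... 184 characters left out ...]
.001], 0.57)]
top narrow_tray [([0.503, -0.106, 0.0], 0.73)]
{'t': 1.0, 'qpos': array([ 1.12049564e+00,  4.93631437e-01,  1.34550922e+00, -2.36575175e-05,
        1.30250680e+00, -9.55107366e-02]), 'qd': array([ 0.00025808,  0.00092967,  0.00051543, -0.00020474,  0.00016228,
       -0.00062   ]), 'joint_torque': array([-3.10622336e-04, -8.78704906e+01, -3.82244968e+01,  7.08601973e-02,
        4.38900338e-02,  8.11514064e-05]), 'ee_pos': array([0.21712861, 0.58607416, 0.40469228]), 'ee_rot': array([-3.14153592e+00,  1.74799392e-05,  2.78680898e+00]), 'force': array([0.06484748, 0.19648494, 0.23820946]), 'torque': array([-0.01241191,  0.00860059, -0.03785421]), 'opening': 0.09147167626429381}
```

```bash
python3 -c "
import cv2,numpy as np
cv2.imwrite('pics/both0.png',np.vstack([cv2.imread('pics/side0.png'),cv2.imread('pics/top0.png')])[:, :])
a=cv2.imread('pics/both0.png');print(a.shape)"
```

```text
(800, 640, 3)
```

View pics/side0.png

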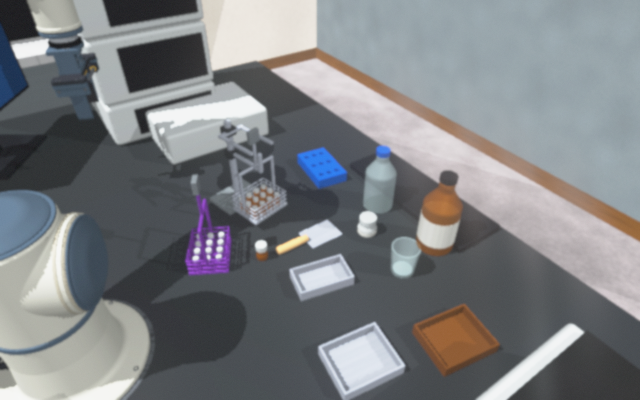

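View pics/top0.png

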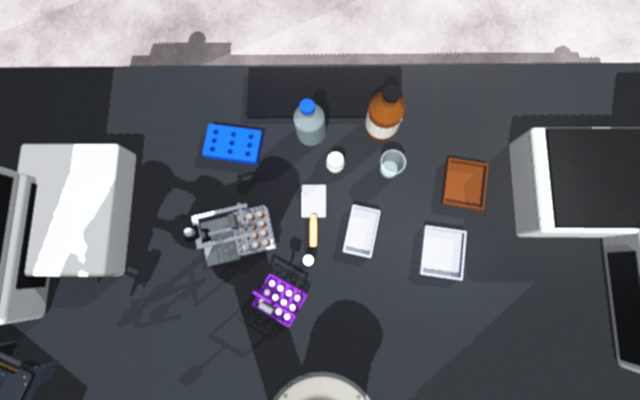

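Side view: the steel-wire basket hangs on the stand at (258,180), the purple look-alike stands at (210,245). The wide steel tray is at (362,360), the narrow one at (322,277) and the brown one at (455,337). I choose the hanging wire basket and the wide steel tray, then check close up and fit the tray pose.

```bash
cat > h.py <<'E'
from cell import robot
import cv2,numpy as np
from scipy.optimize import minimize
def proj(c,P):
    k=robot.calibration(c); q=np.atleast_2d(P)@np.array(k["R"]).T+np.array(k["t"])
    return np.c_[q[:,0]/q[:,2]*k["fx"]+k["cx"],q[:,1]/q[:,2]*k["fy"]+k["cy"]]
def box(x,y,a,sx,sy,z0,z1):
    R=np.array([[np.cos(a),-np.sin(a)],[np.sin(a),np.cos(a)]])
    return np.array([[*(np.array([x,y])+R@[i*sx/2,j*sy/2]),z] for i in(-1,1) for j in(-1,1) for z in(z0,z1)])
def hullmask(c,P):
    m=np.zeros((1600,2560),np.uint8)
    cv2.fillConvexPoly(m,cv2.convexHull(np.int32(np.round(proj(c,P)*4+1.5))),1); return m
S=np.array([0.272,-0.962])  # out direction (stand -x)
E
python3 - <<'E'
from h import *
ms={}
for c in("side","top"):
    for d in robot.trace(c,"tray"):
        ys,xs=np.nonzero(d["pixels"]); print(c,d["conf"],xs.mean().round(),ys.mean().round(),len(xs))
        p=proj(c,[0.4455,-0.313,0.015])[0]
        if np.hypot(xs.mean()-p[0],ys.mean()-p[1])<15: ms[c]=cv2.resize(d["pixels"].astype(np.uint8),(2560,1600),interpolation=cv2.INTER_NEAREST)
def cost(v,cs):
    r=0
    for c in cs:
        h=hullmask(c,box(*v,.126,.106,0,.026)); r+=(h^ms[c]).sum()/(h|ms[c]).sum()
    return r
for cs in (list(ms),["top"],["side"]):
    if not all(c in ms for c in cs): continue
    best=min((minimize(cost,[.4455,-.313,a],args=(cs,),method="Nelder-Mead",options=dict(initial_simplex=[[.4455,-.313,a],[.452,-.313,a],[.4455,-.306,a],[.4455,-.313,a+.1]])) for a in np.arange(0,3.1,.3)),key=lambda r:r.fun)
    print(cs,best.x.round(4),best.fun)
a=cv2.imread("pics/side0.png")[100:235,190:330]; b=cv2.imread("pics/top0.png")[190:290,180:300]
cv2.imwrite("pics/crop1.png",np.hstack([cv2.resize(a,(480,480),interpolation=3),cv2.resize(b,(320,480),interpolation=3)]))
cv2.imwrite("pics/crop1.png",cv2.resize(a,(560,540),interpolation=cv2.INTER_CUBIC))
for z in(.157,.183,.197,.211): print(z,proj("side",[.500+.017*S[0],.181+.017*S[1],z])-[190,100])
E
```

```text
side 0.73 360.0 361.0 3994
side 0.6 455.0 339.0 3636
top 0.82 464.0 184.0 2059
top 0.8 442.0 252.0 2127
['side', 'top'] [ 0.4481 -0.3136 -0.146 ] 0.08462380420088339
['top'] [ 0.4468 -0.3145  2.9976] 0.028780291256547515Traceback (most recent call last):
  File "<stdin>", line 15, in <module>
  File "<stdin>", line 15, in <genexpr>
    res = _minimize_neldermead(fun, x0, args, callback, bounds=bounds,
                               **options)
    fsim[j] = func(sim[j])
              ~~~~^^^^^^^^
    fx = function(np.copy(x), *(wrapper_args + args))
  File "<stdin>", line 11, in cost
  File "h.py", line 12, in hullmask
    cv2.fillConvexPoly(m,cv2.convexHull(np.int32(np.round(proj(c,P)*4+1.5))),1); return m
                                                          ~~~~^^^^^
  File "h.py", line 5, in proj
    k=robot.calibration(c); q=np.atleast_2d(P)@np.array(k["R"]).T+np.array(k["t"])
ValueError: time passes only in moves, steps and waits
```

```bash
sed -i 's/^def proj/import functools\n@functools.cache\ndef cal(c): return robot.calibration(c)\ndef proj/; s/k=robot.calibration(c)/k=cal(c)/' h.py
python3 - <<'E'
from h import *
ms={}
for d in robot.trace("side","tray"):
    ys,xs=np.nonzero(d["pixels"])
    if abs(xs.mean()-361)<15: m=cv2.resize(d["pixels"].astype(np.uint8),(2560,1600),interpolation=cv2.INTER_NEAREST)
def cost(v):
    h=hullmask("side",box(*v,.126,.106,0,.026)); return (h^m).sum()/(h|m).sum()
x=np.array([.447,-.314,-.145]); b=minimize(cost,x,method="Nelder-Mead",options=dict(initial_simplex=[x,x+[.006,0,0],x+[0,.006,0],x+[0,0,.08]])); print(b.x.round(4),b.fun,cost(x))
a=cv2.imread("pics/side0.png")[100:235,190:330]
cv2.imwrite("pics/crop1.png",cv2.resize(a,(560,540),interpolation=cv2.INTER_CUBIC))
for z in(.157,.183,.197,.211): print(z,(proj("side",[.500+.017*S[0],.181+.017*S[1],z])-[190,100])*4)
for n in ("spatula","clear_bottle","jar","small_vial","beaker","vial_rack"): print(n,[(d["centre"],d["conf"]) for d in robot.landmark_of("top",n)][:1])
E
```

```text
[ 0.4493 -0.3115 -0.1333] 0.02399448402666054 0.06461340937252735
0.157 [[281.88970304 271.49617231]]
0.183 [[278.43345466 235.81040581]]
0.197 [[276.52813143 216.13794246]]
0.211 [[274.59081838 196.13518413]]
spatula [([0.5477, 0.0249, 0.0037], 0.67)]
clear_bottle [([0.779, 0.0392, 0.0025], 0.62)]
jar [([0.6915, -0.0319, -0.0018], 0.73)]
small_vial [([0.4205, 0.037, -0.0005], 0.45)]
beaker [([0.6733, -0.1847, 0.0007], 0.65)]
vial_rack [([0.7445, 0.2514, 0.0015], 0.75)]
```

View pics/crop1.png

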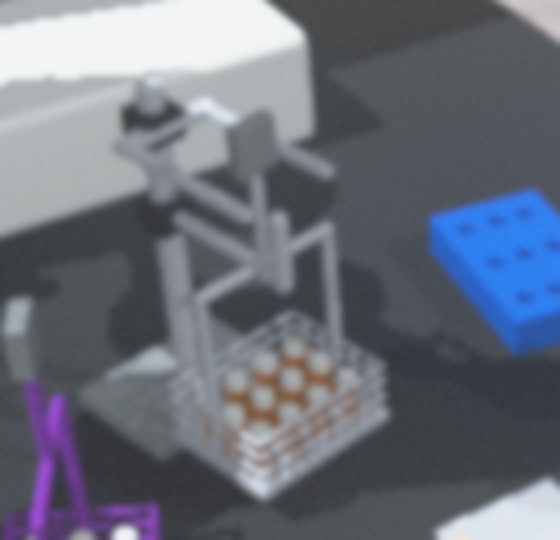

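The crop confirms the choice: the wire basket hangs at crop (275,400), its grip is at (253,140) and the hook's tip is at about (280,212). The tip sits at z≈0.199, so I estimate 40 mm above the finger point. Raising and turning the tool first.

```bash
cat >> h.py <<'E'
from scipy.spatial.transform import Rotation as Ro
def go(p,yaw=None):
    s=robot.read_state(); R=Ro.from_euler("xyz",s["ee_rot"])
    print("tool shift",(R.inv().apply(np.array(p)-s["ee_pos"])).round(4),"pos",s["ee_pos"].round(4),"rpy",s["ee_rot"].round(4),"F",s["force"].round(2),"op",round(s["opening"],4),"t",round(s["t"],2))
    if yaw is not None: print("turn",(R.inv()*Ro.from_euler("xyz",[np.pi,0,yaw])).as_rotvec().round(4))
E
python3 -m pendant '[[[0,0,-0.013],[0,0,-0.122],0],[[0,0,-0.013],[0,0,-0.122],0],[[0,0,-0.013],[0,0,-0.122],0],[[0,0,-0.013],[0,0,-0.122],0],[[0,0,-0.013],[0,0,-0.122],0],[[0,0,0],[0,0,0],0]]'
python3 -c "
from h import *
go([.499,.182,.48],3.417)"
```

```text
t: 1.95
ee_pos: [0.2171, 0.5859, 0.4713]
ee_rot: [-3.14, -0.002, -2.867]
force: [0.8, 1.0, -0.3]
opening: 0.0538
tool shift [-0.1619 -0.4652 -0.008 ] pos [0.2171 0.5859 0.4713] rpy [-3.1396e+00 -1.8000e-03 -2.8671e+00] F [ 0.84  1.03 -0.34] op 0.0538 t 1.95
turn [-0.002  -0.0018 -0.0009]
```

```bash
python3 -m pendant '[[[-0.0095,-0.0275,0],[0,0,0],0],[[-0.0095,-0.0275,0],[0,0,0],0],[[-0.0095,-0.0275,0],[0,0,0],0],[[-0.0095,-0.0275,0],[0,0,0],0],[[-0.0095,-0.0275,0],[0,0,0],0],[[-0.0095,-0.0275,0],[0,0,0],0],[[-0.0095,-0.0275,0],[0,0,0],0],[[-0.0095,-0.0275,0],[0,0,0],0],[[-0.0095,-0.0275,0],[0,0,0],0],[[-0.0095,-0.0275,0],[0,0,0],0],[[-0.0095,-0.0275,0],[0,0,0],0],[[-0.0095,-0.0275,0],[0,0,0],0],[[-0.0095,-0.0275,0],[0,0,0],0],[[-0.0095,-0.0275,0],[0,0,0],0],[[-0.0095,-0.0275,0],[0,0,0],0],[[-0.0095,-0.0275,0],[0,0,0],0],[[0,0,0],[0,0,0],0]]'
python3 -c "
from h import *
go([.499,.182,.419],3.417)"
```

```text
t: 3.37
ee_pos: [0.4794, 0.1779, 0.4619]
ee_rot: [-3.139, -0.006, -2.933]
force: [-1.0, -0.5, -0.2]
opening: 0.0456
tool shift [-0.0203  0.0001  0.0428] pos [0.4794 0.1779 0.4619] rpy [-3.1386 -0.0057 -2.9329] F [-1.   -0.45 -0.22] op 0.0456 t 3.37
turn [-0.0028 -0.0058 -0.0667]
```

```bash
python3 -m pendant '[[[-0.0101,0,0],[-0.0014,-0.003,-0.0335],0],[[-0.0101,0,0],[-0.0014,-0.003,-0.0335],0],[[0,0,0],[0,0,0],0]]'
python3 -c "
from h import *
go([.499,.182,.417],3.417)
for c in('side','top'):
    im=robot.capture(c);cv2.imwrite(f'pics/{c}2.png',im[:,:,::-1])
    for n in('grip','bar'): print(c,n,[(np.round(d['centre'],3).tolist(),round(d['conf'],2)) for d in robot.landmark_of(c,n)][:3])
"
```

```text
t: 3.62
ee_pos: [0.5001, 0.1801, 0.4601]
ee_rot: [3.141, -0.001, -2.88]
force: [-0.5, -0.2, 0.3]
opening: 0.0454
tool shift [0.0005 0.0021 0.0431] pos [0.5001 0.1801 0.4601] rpy [ 3.1414e+00 -1.3000e-03 -2.8797e+00] F [-0.52 -0.23  0.32] op 0.0454 t 3.62
turn [ 0.0002 -0.0013 -0.0135]
side grip [([0.327, 0.11, 0.216], 0.77), ([0.501, 0.181, 0.241], 0.61)]
side bar [([0.328, 0.107, 0.125], 0.73), ([0.498, 0.179, 0.155], 0.63), ([0.473, 0.274, 0.208], 0.25)]
top grip [([0.329, 0.112, 0.22], 0.66), ([0.497, 0.177, 0.243], 0.6)]
top bar [([0.322, 0.11, 0.131], 0.75), ([0.504, 0.18, 0.157], 0.61)]
```

```bash
python3 -m pendant '[[[0,0.0005,0.011],[0,0,-0.006],0],[[0,0.0005,0.011],[0,0,-0.006],0],[[0,0,0.011],[0,0,0],0],[[0,0,0.011],[0,0,0],0],[[0,0,0],[0,0,0],0]]'
python3 -c "
from h import *
go([.499,.181,.416],3.417)
im=robot.capture('side');cv2.imwrite('pics/s3.png',cv2.resize(im[60:240,180:330,::-1],(500,600),interpolation=cv2.INTER_CUBIC))"
```

```text
t: 4.33
ee_pos: [0.4964, 0.1822, 0.4165]
ee_rot: [-3.142, 0.001, -2.868]
force: [-0.6, -0.1, -0.3]
opening: 0.0455
tool shift [-0.0022 -0.0018  0.0005] pos [0.4964 0.1822 0.4165] rpy [-3.1416e+00  1.1000e-03 -2.8676e+00] F [-0.55 -0.15 -0.35] op 0.0455 t 4.33
turn [-0.      0.0011 -0.0014]
```

View pics/s3.png

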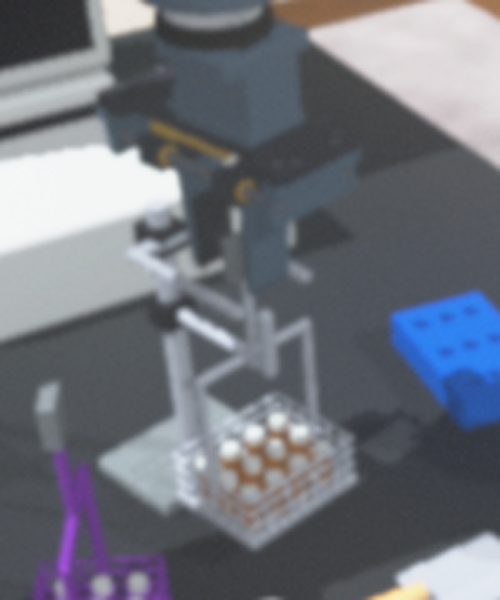

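The grip sits between the jaws, at about (240,235) in the crop. I nudge sideways and close gently at first.

```bash
python3 -m pendant '[[[-0.002,-0.0015,0],[0,0,0],0],[[0,0,0],[0,0,0],0.5],[[0,0,0],[0,0,0],1],[[0,0,0],[0,0,0],1],[[0,0,0],[0,0,0],1],[[0,0,0],[0,0,0],1],[[0,0,0],[0,0,0],1],[[0,0,0],[0,0,0],1]]' 5
python3 -c "
from h import *
go([.499,.181,.416],3.417)"
```

```text
t: 5.05
ee_pos: [0.4994, 0.1814, 0.4208]
ee_rot: [-3.141, 0.006, -2.868]
force: [0.0, -0.8, -1.9]
opening: 0.0123
tool shift [ 0.0005 -0.0003  0.0048] pos [0.4994 0.1814 0.4208] rpy [-3.141   0.0062 -2.8682] F [ 0.03 -0.82 -1.94] op 0.0123 t 5.05
turn [-0.0006  0.0062 -0.002 ]
```

```bash
python3 -m pendant '[[[0,0,0],[0,0,0],1],[[0,0,0],[0,0,0],1],[[0,0,0],[0,0,0],1],[[0,0,0],[0,0,0],1]]' 40
python3 -c "
from h import *
go([.499,.181,.416],3.417)"
```

```text
t: 5.38
ee_pos: [0.4993, 0.1815, 0.4208]
ee_rot: [-3.141, 0.006, -2.868]
force: [-0.0, -0.6, -0.8]
opening: 0.0121
tool shift [ 0.0005 -0.0004  0.0048] pos [0.4993 0.1815 0.4208] rpy [-3.1412  0.0063 -2.8683] F [-0.04 -0.57 -0.75] op 0.0121 t 5.38
turn [-0.0004  0.0063 -0.0021]
```

```bash
python3 -m pendant '[[[0,0,-0.004],[0,0,0],1],[[0,0,-0.005],[0,0,0],1],[[0,0,-0.005],[0,0,0],1],[[0,0,-0.005],[0,0,0],1],[[0,0,-0.005],[0,0,0],1],[[0,0,0],[0,0,0],1]]'
python3 -c "
from h import *
go([.499,.181,.4458],3.417)"
```

```text
t: 5.88
ee_pos: [0.4989, 0.1815, 0.4471]
ee_rot: [-3.141, 0.005, -2.868]
force: [-0.5, 0.2, -2.6]
opening: 0.0119
tool shift [ 0.0001 -0.0005  0.0013] pos [0.4989 0.1815 0.4471] rpy [-3.1415  0.0048 -2.8682] F [-0.51  0.2  -2.56] op 0.0119 t 5.88
turn [-0.0001  0.0048 -0.002 ]
```

```bash
python3 -m pendant '[[[0,-0.002,0],[0,0,0],1],[[0,-0.002,0],[0,0,0],1],[[0,-0.001,0],[0,0,0],1],[[0,0,0],[0,0,0],1],[[0,0,0],[0,0,0],1]]'
cat > f.py <<'E'
from h import *
s=robot.read_state(); d=s["ee_pos"]-[.4989,.1815,.4208]
print("rise %.1f out %.1f side %.1f mm"%(d[2]*1e3,d[:2]@S*1e3,d[:2]@[.962,.272]*1e3),"Fout %.2f Fside %.2f Fz %.2f"%(s["force"][:2]@S,s["force"][:2]@[.962,.272],s["force"][2]),"T",s["torque"].round(2),"rpy",s["ee_rot"].round(4),"op",round(s["opening"],4),"t",round(s["t"],2))
E
python3 f.py
```

```text
t: 6.3
ee_pos: [0.5004, 0.176, 0.4471]
ee_rot: [-3.141, 0.005, -2.868]
force: [0.4, -0.5, -3.2]
opening: 0.0118
rise 26.3 out 5.7 side -0.1 mm Fout 0.55 Fside 0.24 Fz -3.23 T [ 0.09  0.04 -0.03] rpy [-3.1414  0.005  -2.8683] op 0.0118 t 6.3
```

```bash
for i in 1 2 3; do python3 -m pendant '[[[0,-0.001,0],[0,0,0],1],[[0,0,0],[0,0,0],1]]' >/dev/null; python3 f.py; done
```

```text
rise 26.0 out 6.8 side -0.2 mm Fout 0.94 Fside 0.42 Fz -2.44 T [0.08 0.03 0.02] rpy [-3.1415  0.0043 -2.8684] op 0.0123 t 6.47
rise 25.8 out 7.9 side -0.2 mm Fout -0.95 Fside 0.33 Fz -2.34 T [-0.03  0.01  0.  ] rpy [-3.1415  0.004  -2.8683] op 0.0117 t 6.63
rise 25.8 out 8.6 side -0.2 mm Fout -1.23 Fside -0.29 Fz -3.19 T [0.56 0.12 0.01] rpy [ 3.1402  0.0039 -2.8684] op 0.0118 t 6.8
```

Contact with the finger felt (torque jumps to 0.56). Now I rise in small steps with a light outward push.

```bash
for i in 1 2 3; do python3 -m pendant '[[[0,-0.0003,-0.003],[0,0,0],1],[[0,0,0],[0,0,0],1]]' >/dev/null; python3 f.py; done
```

```text
rise 28.8 out 8.7 side -0.3 mm Fout -1.77 Fside 0.89 Fz -1.84 T [ 0.51  0.11 -0.01] rpy [ 3.1397  0.0032 -2.8683] op 0.0117 t 6.97
rise 32.2 out 8.9 side -0.5 mm Fout -3.27 Fside 0.31 Fz -1.06 T [0.69 0.23 0.01] rpy [ 3.1395e+00  2.8000e-03 -2.8682e+00] op 0.0121 t 7.13
rise 35.6 out 9.1 side -0.5 mm Fout -2.81 Fside 0.73 Fz -0.66 T [ 0.79  0.22 -0.01] rpy [ 3.1391e+00  2.8000e-03 -2.8681e+00] op 0.012 t 7.3
```

```bash
for i in 1 2 3 4; do python3 -m pendant '[[[0,0,-0.002],[0,0,0],1],[[0,0,0],[0,0,0],1],[[0,0,0],[0,0,0],1]]' >/dev/null; python3 f.py; done
```

```text
rise 38.1 out 9.1 side -0.5 mm Fout -1.83 Fside -0.26 Fz -4.97 T [0.67 0.35 0.  ] rpy [ 3.1393  0.0033 -2.868 ] op 0.012 t 7.55
rise 40.3 out 9.3 side -0.4 mm Fout -3.26 Fside 0.79 Fz -3.54 T [ 0.67  0.22 -0.01] rpy [ 3.1397  0.0036 -2.8681] op 0.0115 t 7.8
rise 42.5 out 9.6 side -0.4 mm Fout -1.35 Fside -0.62 Fz -3.60 T [ 0.26  0.17 -0.06] rpy [ 3.1406  0.0038 -2.8682] op 0.0116 t 8.05
rise 44.8 out 9.9 side -0.3 mm Fout -0.25 Fside 0.63 Fz -3.89 T [ 0.05 -0.03 -0.01] rpy [ 3.1414  0.0039 -2.8683] op 0.0118 t 8.3
```

```bash
python3 -m pendant '[[[0,-0.0015,0],[0,0,0],1],[[0,0,0],[0,0,0],1],[[0,0,0],[0,0,0],1]]' >/dev/null; python3 f.py; for i in 1 2; do python3 -m pendant '[[[0,0,-0.0015],[0,0,0],1],[[0,0,0],[0,0,0],1],[[0,0,0],[0,0,0],1]]' >/dev/null; python3 f.py;python3 -m pendant '[[[0,-0.0015,0],[0,0,0],1],[[0,0,0],[0,0,0],1],[[0,0,0],[0,0,0],1]]' >/dev/null; python3 f.py; done
```

```text
rise 45.1 out 11.5 side -0.2 mm Fout -1.80 Fside 0.02 Fz -2.63 T [ 0.45  0.02 -0.01] rpy [ 3.1411  0.0048 -2.8683] op 0.0118 t 8.55
rise 46.6 out 11.6 side -0.3 mm Fout 0.42 Fside -0.20 Fz -3.56 T [0.1  0.03 0.02] rpy [ 3.1415  0.0043 -2.8683] op 0.0118 t 8.8
rise 46.6 out 13.2 side -0.3 mm Fout -0.27 Fside 0.21 Fz -2.13 T [0.2  0.09 0.02] rpy [ 3.1415  0.0042 -2.8683] op 0.0118 t 9.05
rise 48.1 out 13.3 side -0.4 mm Fout 1.03 Fside -0.49 Fz -3.00 T [ 0.04  0.01 -0.  ] rpy [-3.1415  0.0039 -2.8684] op 0.0121 t 9.3
rise 48.0 out 15.0 side -0.4 mm Fout 0.50 Fside 0.79 Fz -3.07 T [0.04 0.04 0.04] rpy [-3.1414  0.0038 -2.8683] op 0.0117 t 9.55
```

The finger contact fits a tip about 44 mm above the finger point, so the window for the bar's rise is 48 to 54 mm. I go to 51 mm and draw out.

```bash
python3 -m pendant '[[[0,0,-0.0027],[0,0,0],1],[[0,0,0],[0,0,0],1],[[0,0,0],[0,0,0],1]]' >/dev/null; python3 f.py; python3 -m pendant '[[[0,-0.002,0],[0,0,0],1],[[0,-0.002,0],[0,0,0],1],[[0,0,0],[0,0,0],1]]' >/dev/null; python3 f.py
```

```text
rise 51.0 out 15.0 side -0.4 mm Fout 0.11 Fside 0.42 Fz -2.68 T [ 0.06 -0.01 -0.01] rpy [-3.1414  0.0037 -2.8684] op 0.012 t 9.8
rise 51.1 out 19.3 side -0.4 mm Fout 0.16 Fside 0.22 Fz -2.12 T [-0.03  0.01  0.08] rpy [-3.1414  0.0038 -2.8681] op 0.012 t 10.05
```

```bash
for i in 1 2 3; do python3 -m pendant '[[[0,-0.003,0],[0,0,0],1],[[0,-0.003,0],[0,0,0],1],[[0,0,0],[0,0,0],1]]' >/dev/null; python3 f.py;done
```

```text
rise 51.0 out 26.0 side -0.4 mm Fout 1.47 Fside 0.70 Fz -2.59 T [-0.08 -0.04  0.  ] rpy [-3.1413  0.0037 -2.8682] op 0.012 t 10.3
rise 51.0 out 32.9 side -0.5 mm Fout 0.56 Fside 0.31 Fz -2.37 T [-0.12 -0.05  0.03] rpy [-3.1412  0.0037 -2.8683] op 0.0117 t 10.55
rise 51.0 out 39.6 side -0.4 mm Fout 0.16 Fside -0.45 Fz -3.38 T [-0.14  0.01 -0.02] rpy [-3.1413  0.0037 -2.8685] op 0.0119 t 10.8
```

The bar is out of the hook with no force. Continuing straight out, then I'll raise.

```bash
python3 -m pendant '[[[0,-0.006,0],[0,0,0],1],[[0,-0.01,0],[0,0,0],1],[[0,-0.012,0],[0,0,0],1],[[0,-0.012,0],[0,0,0],1],[[0,-0.012,0],[0,0,0],1],[[0,-0.012,-0.006],[0,0,0],1],[[0,-0.012,-0.006],[0,0,0],1],[[0,-0.012,-0.006],[0,0,0],1],[[0,-0.008,-0.004],[0,0,0],1],[[0,0,0],[0,0,0],1],[[0,0,0],[0,0,0],1]]' >/dev/null; python3 f.py
python3 - <<'E'
from h import *
go([.448,-.3125,.50],3.0)
for c in("side","top"):
    im=robot.capture(c); cv2.imwrite(f"pics/{c}4.png",im[:,:,::-1])
    for n in("basket","grip","bar"): print(c,n,[(np.round(d["centre"],3).tolist(),round(d["conf"],2)) for d in robot.landmark_of(c,n)][:3])
E
```

```text
rise 75.6 out 148.7 side -1.3 mm Fout 0.01 Fside -0.70 Fz -3.95 T [ 0.02  0.06 -0.01] rpy [-3.1403  0.0041 -2.8713] op 0.0119 t 11.72
tool shift [ 0.1804 -0.3137 -0.004 ] pos [0.5381 0.038  0.4964] rpy [-3.1403  0.0041 -2.8713] F [-0.67 -0.2  -3.95] op 0.0119 t 11.72
turn [-0.0005  0.0043  0.4118]
side basket [([0.324, 0.108, 0.003], 0.79), ([0.546, 0.024, -0.0], 0.68), ([0.538, 0.037, 0.102], 0.59)]
side grip [([0.324, 0.108, 0.214], 0.85), ([0.535, 0.042, 0.318], 0.68)]
side bar [([0.327, 0.108, 0.13], 0.75), ([0.536, 0.033, 0.23], 0.68)]
top basket [([0.326, 0.108, -0.001], 0.93), ([0.534, 0.033, 0.103], 0.8)]
top grip [([0.323, 0.113, 0.219], 0.96), ([0.534, 0.035, 0.316], 0.77)]
top bar [([0.32, 0.109, 0.131], 0.77)]
```

View pics/side4.png

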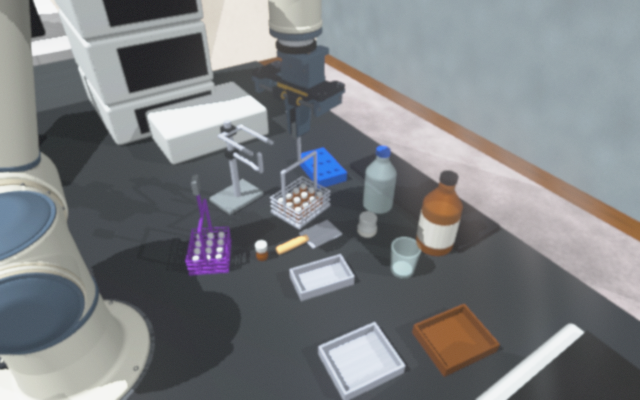

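The basket hangs level in the gripper at (300,200), the stand is empty and the bystanders are unmoved. Turning, then heading for the tray.

```bash
python3 -m pendant '[[[0,0,0],[0,0.001,0.07],1],[[0,0,0],[0,0.001,0.1],1],[[0,0,0],[0,0.001,0.1],1],[[0,0,0],[0,0.001,0.09],1],[[0.0010,-0.009,0],[0,0,0.05],1],[[0.002,-0.018,0],[0,0,0],1],[[0.0027,-0.024,0],[0,0,0],1],[[0.0027,-0.024,0],[0,0,0],1],[[0.0027,-0.024,0],[0,0,0],1],[[0.0027,-0.024,0],[0,0,0],1],[[0.0027,-0.024,0],[0,0,0],1],[[0.0027,-0.024,0],[0,0,0],1],[[0.0027,-0.024,0],[0,0,0],1],[[0.0027,-0.024,0],[0,0,0],1],[[0.0027,-0.024,0],[0,0,0],1],[[0.0027,-0.024,0],[0,0,0],1],[[0.002,-0.018,0],[0,0,0],1],[[0.001,-0.009,0],[0,0,0],1],[[0,0,0],[0,0,0],1]]' >/dev/null
python3 -c "
from h import *
go([.448,-.3125,.485],3.0)"
```

```text
tool shift [ 0.0002 -0.0591  0.0096] pos [ 0.457  -0.2541  0.4946] rpy [ 3.1415e+00 -1.5000e-03  2.9928e+00] F [-0.41 -1.92 -3.15] op 0.0116 t 13.7
turn [ 0.0001 -0.0015 -0.0072]
```

```bash
python3 -m pendant '[[[0,-0.015,0.005],[0,-0.001,-0.004],1],[[0,-0.018,0.008],[0,0,-0.003],1],[[0,-0.014,0.008],[0,0,0],1],[[0,-0.007,0.006],[0,0,0],1],[[0,0,0],[0,0,0],1],[[0,0,0],[0,0,0],1]]' >/dev/null
python3 - <<'E'
from h import *
go([.448,-.3125,.465],3.0)
for c in("side","top"):
    im=robot.capture(c); cv2.imwrite(f"pics/{c}5.png",im[:,:,::-1])
    for n in("basket","grip","bar","tray"): print(c,n,[(np.round(d["centre"],3).tolist(),round(d["conf"],2)) for d in robot.landmark_of(c,n)][:4])
a=cv2.imread("pics/side5.png")[230:400,280:440]; b=cv2.imread("pics/top5.png")[195:305,390:500]
cv2.imwrite("pics/c5.png",np.hstack([cv2.resize(a,(400,425),interpolation=2),cv2.resize(b,(400,425),interpolation=2)]))
E
```

```text
tool shift [ 0.0015 -0.0068  0.001 ] pos [ 0.4504 -0.3059  0.466 ] rpy [ 3.1391e+00 -1.0000e-04  3.0016e+00] F [-0.85  0.47 -3.72] op 0.0118 t 14.2
turn [ 0.0025 -0.0001  0.0016]
side basket [([0.45, -0.306, 0.073], 0.88), ([0.324, 0.11, 0.007], 0.74), ([0.743, 0.25, 0.002], 0.51), ([0.421, 0.03, 0.001], 0.33)]
side grip [([0.326, 0.108, 0.215], 0.81), ([0.45, -0.303, 0.29], 0.75), ([0.452, -0.305, 0.075], 0.7)]
side bar [([0.326, 0.106, 0.128], 0.61), ([0.447, -0.307, 0.198], 0.55)]
side tray [([0.629, -0.38, 0.003], 0.72), ([0.446, -0.311, -0.004], 0.68)]
top basket [([0.447, -0.311, 0.07], 0.75), ([0.326, 0.111, -0.001], 0.6)]
top grip [([0.45, -0.308, 0.286], 0.89), ([0.324, 0.114, 0.218], 0.58)]
top bar [([0.448, -0.305, 0.204], 0.8), ([0.318, 0.11, 0.13], 0.63), ([0.546, 0.024, 0.002], 0.52), ([0.424, 0.036, -0.001], 0.51)]
top tray [([0.443, -0.316, -0.002], 0.82), ([0.628, -0.379, -0.003], 0.78)]
```

View pics/c5.png

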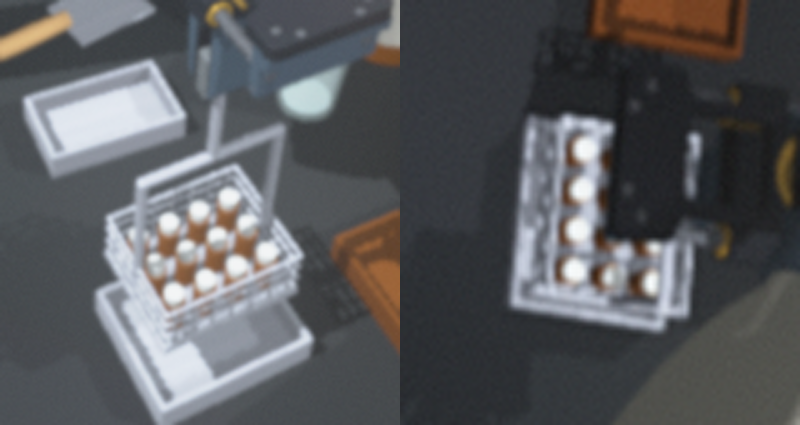

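Crop: the basket is over the wide steel tray (left crop at (205,270) above (200,340)), aligned in yaw. The cameras' bias, checked against the known TCP, gives a corrected tray centre of (0.449, -0.312) from both views.

```bash
python3 -m pendant '[[[0.0005,-0.003,0],[0.002,0,0],1],[[0,-0.0025,0.006],[0,0,0],1],[[0,0,0.008],[0,0,0],1],[[0,0,0.007],[0,0,0],1],[[0,0,0.005],[0,0,0],1],[[0,0,0],[0,0,0],1],[[0,0,0],[0,0,0],1]]' >/dev/null
python3 -c "
from h import *
go([.449,-.312,.4],3.0016)"
```

```text
tool shift [-0.0003  0.0002  0.0369] pos [ 0.4486 -0.3121  0.4369] rpy [-3.1416e+00 -3.0000e-04  3.0017e+00] F [-0.18 -0.9  -2.73] op 0.012 t 15.28
turn [-0.     -0.0003  0.0001]
```

```bash
for i in 1 2 3; do python3 -m pendant '[[[0,0,0.004],[0,0,0],1],[[0,0,0.004],[0,0,0],1],[[0,0,0],[0,0,0],1]]' >/dev/null
python3 -c "
from h import *
go([.449,-.312,.4],3.0016);print(robot.read_state()['torque'].round(2))"; done
```

```text
tool shift [-0.0003  0.0001  0.0282] pos [ 0.4487 -0.3121  0.4282] rpy [ 3.1415e+00 -3.0000e-04  3.0017e+00] F [ 0.26  0.38 -3.44] op 0.0115 t 15.53
turn [ 0.0001 -0.0003  0.0001]
[-0.03  0.03 -0.02]
tool shift [-0.0002  0.0001  0.0196] pos [ 0.4488 -0.3121  0.4196] rpy [-3.1413e+00  2.0000e-04  3.0019e+00] F [-0.14 -0.9  -3.18] op 0.0119 t 15.78
turn [-0.0003  0.0002  0.0003]
[ 0.03  0.02 -0.04]
tool shift [-0.0002  0.0001  0.0108] pos [ 0.4488 -0.3121  0.4108] rpy [-3.1412e+00  4.0000e-04  3.0019e+00] F [-0.39 -0.04 -2.76] op 0.0119 t 16.03
turn [-0.0004  0.0004  0.0003]
[-0.04 -0.04 -0.05]
```

```bash
python3 -m pendant '[[[0,0,0.003],[0,0,0],1],[[0,0,0.003],[0,0,0],1],[[0,0,0],[0,0,0],1]]' >/dev/null
for i in 1 2 3 4 5; do python3 -m pendant '[[[0,0,0.001],[0,0,0],1],[[0,0,0],[0,0,0],1]]' >/dev/null
python3 -c "
from h import *
s=robot.read_state();print(s['ee_pos'].round(4),s['force'].round(2),s['torque'].round(2))"; done
```

```text
[ 0.4489 -0.3121  0.4029] [-1.35  0.24 -3.53] [ 0.02 -0.   -0.01]
[ 0.4489 -0.3121  0.4019] [ 0.54 -0.1  -2.44] [ 0.03  0.02 -0.02]
[ 0.4489 -0.3122  0.401 ] [-0.04 -1.01 -2.24] [ 0.05 -0.01  0.01]
[ 0.449  -0.3124  0.4004] [-0.07  0.63 -3.21] [0.12 0.07 0.01]
[ 0.4491 -0.3127  0.4005] [-0.7   1.2  -3.13] [ 0.51  0.1  -0.07]
```

```bash
for i in 1 2; do python3 -m pendant '[[[0,0.0001,0.0006],[0,0,0],1],[[0,0,0],[0,0,0],1],[[0,0,0],[0,0,0],1]]' >/dev/null
python3 -c "
from h import *
s=robot.read_state();print(s['ee_pos'].round(4),s['ee_rot'].round(4),s['force'].round(2),s['torque'].round(2))"; done
python3 - <<'E'
from h import *
im=robot.capture("side");im2=robot.capture("top")
a=im[270:400,300:430,::-1]; b=im2[195:305,390:500,::-1]
cv2.imwrite("pics/c6.png",np.hstack([cv2.resize(a,(400,400),interpolation=2),cv2.resize(b,(400,400),interpolation=2)]))
E
```

```text
[ 0.449  -0.3127  0.4003] [-3.138   0.0034  3.0018] [-0.19  0.32  0.78] [0.15 0.12 0.01]
[ 0.4491 -0.3128  0.4003] [-3.137   0.0042  3.0019] [-1.43  0.03 -0.19] [ 0.04  0.12 -0.01]
```

View pics/c6.png

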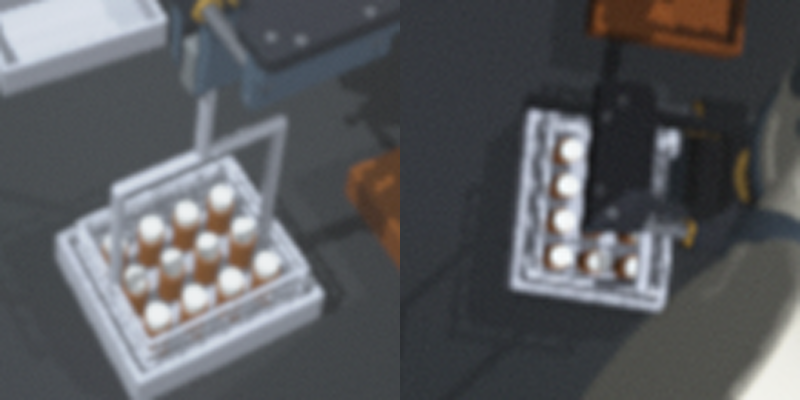

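The basket sits flat inside the tray walls in both views (left (190,270), right (590,210)), and its weight is carried (Fz≈0). Letting go.

```bash
python3 -m pendant '[[[0,0,0],[0,0,0],0.6],[[0,0,0],[0,0,0],0.4],[[0,0,0],[0,0,0],0.2],[[0,0,0],[0,0,0],0],[[0,0,0],[0,0,0],0],[[0,0,0],[0,0,0],0]]'
python3 -m pendant '[[[0,0,-0.004],[0,0,0],0],[[0,0,-0.008],[0,0,0],0],[[0,0,-0.015],[0,0,0],0],[[0,0,-0.02],[0,0,0],0],[[0,0,-0.02],[0,0,0],0],[[0,0,-0.02],[0,0,0],0],[[0,0,-0.02],[0,0,0],0],[[0,0,0],[0,0,0],0],[[0,0,0],[0,0,0],0]]'
python3 - <<'E'
from h import *
im=robot.capture("side");im2=robot.capture("top")
for c in("side","top"):
    for n in("basket","grip","bar"): print(c,n,[(np.round(d["centre"],3).tolist(),round(d["conf"],2)) for d in robot.landmark_of(c,n)][:3])
a=im[:,:,::-1]; b=im2[195:305,390:500,::-1]
cv2.imwrite("pics/c7.png",np.hstack([cv2.resize(a[230:400,280:440],(400,425),interpolation=2),cv2.resize(b,(400,425),interpolation=2)]))
E
```

```text
t: 18.22
ee_pos: [0.4493, -0.3128, 0.3999]
ee_rot: [-3.137, 0.004, 3.002]
force: [0.4, 0.3, -1.2]
opening: 0.0451
t: 18.97
ee_pos: [0.4484, -0.3117, 0.5166]
ee_rot: [-3.137, 0.005, 3.002]
force: [0.1, 0.2, -0.2]
opening: 0.0459
side basket [([0.326, 0.106, 0.006], 0.71), ([0.447, -0.314, 0.006], 0.7)]
side grip [([0.446, -0.311, 0.22], 0.87), ([0.326, 0.108, 0.215], 0.71)]
side bar [([0.324, 0.109, 0.128], 0.92), ([0.446, -0.318, 0.133], 0.79)]
top basket [([0.323, 0.109, -0.001], 0.72), ([0.447, -0.32, 0.002], 0.59), ([0.548, 0.025, 0.004], 0.24)]
top grip [([0.325, 0.111, 0.217], 0.74), ([0.447, -0.316, 0.221], 0.56)]
top bar [([0.447, -0.315, 0.135], 0.9), ([0.318, 0.111, 0.133], 0.85), ([0.443, -0.316, 0.221], 0.65)]
```

View pics/c7.png

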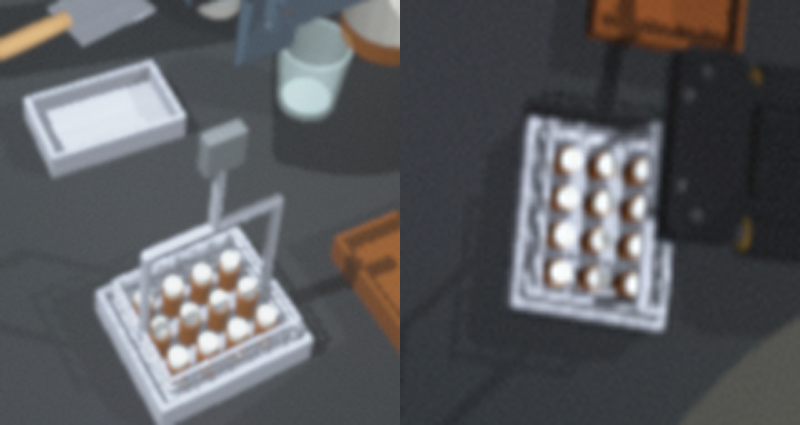

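The basket stands free and flat in the wide steel tray (left crop (200,320)), its grip is clear of the jaws at (222,150), and nothing else has moved. Grip height reads 0.220 against 0.219 expected. Handing in.

```bash
python3 -c "
from cell import robot
print(robot.sign_off())"
```

```text
the job is handed in; nothing more can be done
None
```

The basket is off the hook and stands flat in the wide steel tray. The gripper has let go and is raised clear, and I handed the job in at about t = 19 s of the 72 s allowed.

- **Unhooking:** I gripped the grey grip at 40 N and felt for the hook's tip with readings of about 3 N or less sideways. Contact put the tip about 44 mm above the finger point. I drew the bar out at 51 mm rise, the middle of the gap, and no force showed on hook or guard.
- **Placing:** The basket went between the tray walls without touching them. I stopped lowering when the tray floor had taken the weight.
- **Last checks:** Both cameras show the basket inside the tray walls. The grip reads 0.220 m high, where a flat basket would give 0.219 m.
- **Disagreements:** The top camera put the basket's origin about 6 mm further in y than the side camera. The grip and bar readings and the pictures did not bear this out. My raw tray fits from the two cameras also differed by about 3 mm. I corrected that using the known tool position before lowering.
- **Other things on the bench:** None looked moved in the pictures. I did not measure the bystanders again after the first look.

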